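# Close the bead jig, pin it and hold it shut

### The arm

A 6-joint arm with a two-finger parallel gripper is mounted at the origin on the work surface. World frame = base frame: x ahead of the robot, y to its left, z up, the work surface at z = 0. Lengths are in m, angles in degrees, forces in N, time in s.
With the tool pointing down it reaches from about 0.4 to 0.825 m from the base axis. Payload 7 kg.
Tool frame: the origin (TCP) lies at the very end of the fingers, on their centre line; the grasp point (between the pads) lies 19 mm behind it; x points along the fingers, z is the direction in which the jaws open and shut, and the axes are right-handed (so a half turn about x gives the same grasp; the last joint's range is limited). The gripper opens to 88 mm and grips with 3 to 60 N. Pads are 19 mm wide; open, the fingers measure 130 mm over their backs; the gripper's body (78 mm by 193 mm) begins 47 mm behind the grasp point.
Start: joints at [-59.926, 20.546, 0.682, 0, -70.136, -16.507], TCP at [0.158, -0.656, 0.227] pointing down, gripper open.
Joint ranges: [-176.03, 176.03], [-82.01, 121.73], [-58.28, 71.71], [-173.87, 95.51], [-174.79, -0.11], [-173.66, 173.66]. Speed limits (degrees/s): [136.94, 136.94, 172.46, 180, 180, 180].

### API

Orientations are given as [roll, pitch, yaw] about the fixed x, y, z axes, in that order (R = Rz(yaw) Ry(pitch) Rx(roll)).
In Python, from plant import sensors, cams, workorder gives the robot as it stands. The module is installed in compiled form; this text tells all that it offers.
- The arm moves only by the shell command python3 -m handwheel 'ROWS' [OPENING] [FORCE]. ROWS is JSON, one flat list of numbers, 4 for each row, row after row: the shift along the tool's x, y, z in cm, then the turn about the tool's x in degrees. A call has exactly 10 rows; each row is the pose to reach, as a shift and turn from the pose commanded when the call began, along the tool's axes at that moment; what a row does not reach only later rows make up. A row lasts 1/8 s, in which the tool goes at most 62.5 mm and 10.7 degrees, less where a joint would pass 70% of its speed; a pose out of reach is approached as far as the arm can. A call with a gripper value outside its range is refused whole. OPENING is the finger opening in cm, from 0 to 8.76, set as the call begins (- or left out, the last holds). The fingers move at their own pace and stop on an object; FORCE is the grip in N (left out, the last holds). Time passes only in rows, so rows that repeat a pose let the fingers close, or fill a call up. It gives the time, the measured TCP pose, the force and the opening at its end, in the units of the state.
- sensors.get_state(): the state, without advancing time (a new reading comes with each control period).
- cams.capture(name): name is "side" or "top" or "wrist"; returns a dict with "image" (400x640x3 uint8, red, green, blue), "fov_y" (degrees; the focal length in pixels is half the picture's height over the tangent of half this angle, whatever the lens; pixels are square), "cx", "cy" (the principal point, pixels), "xyz" and "rotation" of the camera in the world. Camera axes: x right, y down, z forward; pixel columns grow to the right and rows downward; lengths in m; the calibration is good to about 2 mm. A picture is of the moment at which its call begins. There is no depth.
- workorder.close_job(): hands the job in, once; it reports no verdict.
The state is a dict: "time_s": time; "joints": joint angles; "qd": joint speeds; "joint_torque": joint torques, N m; "tcp_pos": TCP position; "eef_rot": TCP orientation; "contact_force": force on the tool from outside, world axes, zero at the start; "moment": the same for the moment, N m; "gripper_width": finger opening in m.
Only numpy, scipy, OpenCV 4.12 (cv2) and the standard library are available. Lean on these libraries where they do the work, as an engineer would, in place of code of your own. Each camera call takes 0.05 s, during which the arm holds its last target.

### The job

The glass bead is already lying in the hinged jig: swing the open lid over onto the base, take the locking pin from the wooden holder and push it down through the hole in the lid into the hole in the base, until the pin's shoulder bears on the lid. A spring lifts the lid slightly ajar, so push down on the pin until the lid is fully shut, and finish like that: still holding the pin and pressing it down, without letting go. Leave the bead in its pocket and everything else on the bench where it is.

Things in the scene. Friction and masses are not known exactly. Their poses are not given: they have to be found in the camera images.
- base_hole (a point): Mouth centre of the pin hole in the top face (z = 30 mm) of the jig's base, a dark steel block 150 x 70 x 30 mm, bolted down. The hole is vertical, 12.5 mm wide, right through. The block ends 20 mm beyond this hole and 10 mm beyond the hinge axis. Axes of the jig: x level from this hole to the hinge, y along the hinge, z up.
- hinge (a point): Middle of the lid's hinge axis, at the other end of the jig, 110 mm level from base_hole, 36 mm above the bench. The hinge axis is level, square to the line from base_hole to hinge. Same axes as base_hole.
- lid (a joint): Lid angle in rad: 0 = fully shut, flat on the base; 1.57 = upright; stop at 2.0, leaning away from the base. Slight hinge friction: it stays put near upright and falls shut by itself from below about 1.2 rad. Unpressed it rests ajar at about 0.07 on a spring plunger in the base (pin hole 8 mm too high, in line within 0.3 mm); 4 to 7 N of push at the pin hole shuts it.
- lid_edge (a point): Middle of the free edge of the lid, mid-thickness. The lid is an aluminium plate 56 mm wide, 10 mm thick, 0.2 kg; its mid-plane passes through the hinge axis, this edge is 140 mm from it. Its pin hole (12.5 mm) lies 110 mm from the hinge axis, over the base hole when shut; a 16.5 mm window comes over the bead. Shut, its top face is 41 mm above the bench.
- pin_grip (a point): Centre, half-way up, of the handle of the locking pin: plain steel, about 0.1 kg. Handle: upright cylinder 20 mm wide, 40 mm tall, dark band near the top. Below it a shank 10 mm wide, 34 mm long, tapered tip; the step between is the shoulder, 20 mm below this point. It stands in a holder hole, shoulder on the holder's top, this point 60 mm above the bench, and lifts straight out.
- pin_tip (a point): Lower end of the pin's shank, on its axis, 54 mm below pin_grip. Its z axis points up along the pin.
- pin: The whole locking pin; origin at its tip, z up along it (same point as pin_tip).
- holder: Wooden block 170 (x) x 50 (y) x 40 mm, fixed to the bench, origin at the centre of its underside. Three holes in a row along its x axis, 55 mm apart, 12 mm in diameter, hold the pin and two other tools in any order.
- bead_center (a point): Centre of the amber glass bead, a tablet 24 mm in diameter and 11 mm thick, lying loose in the pocket of the base.
- pocket (a point): Where the bead's centre belongs: in the round pocket (28.5 mm wide, 12 mm deep) in the base, 50 mm from base_hole towards the hinge, 23.5 mm above the bench.
- reamer: Bystander in the holder: bead reamer with a tapering light wooden handle up to 17 mm thick and 58 mm tall; origin at the lower end of its shank.
- punch: Bystander in the holder: punch with a flat dark steel head, 30 mm in diameter and 12 mm tall; origin at the lower end of its shank.
- release: Bystander: small jar with a white cap, 44 mm wide, 85 mm tall, standing; origin under its centre.
- paddle: Bystander: flat black paddle (90 x 45 x 10 mm) with a wooden handle, 235 mm long in all, lying on the bench along its x axis.
- dish: Bystander: white ceramic dish, 90 mm wide, 28 mm tall; origin under its centre.
- jar: Bystander: glass jar 84 mm wide and 95 mm tall with thin steel rods standing out of it to 230 mm; origin under its centre.

How it is judged:
By the outcome, as a careful person would: the job done as asked, in the order asked, and still so for the second after the job is handed in, while the arm keeps its last pose, push and grip.
It also fails if it takes over 48 s, if anything falls off the work surface, if the arm or the gripper's body presses on something with over 40 N, if the wrist force passes 120 N, or if a joint passes its speed limit or range.

## Working session

There is one attempt and no reset: what is moved stays moved. The work goes in short steps, Python scripts to look and compute and a shell command to move; the robot and the scene stay as the last step left them, time stands still between calls to the robot, and variables do not carry over. Pictures are saved under pics/ and viewed, and the job is handed in when it is done.

```bash
mkdir -p pics; ls; cat > h.py <<'E'
import numpy as np, cv2
from plant import sensors, cams, workorder
from scipy.spatial.transform import Rotation as R
def snap(name,fn):
    c=cams.capture(name); cv2.imwrite('pics/'+fn+'.png',cv2.cvtColor(c['image'],cv2.COLOR_RGB2BGR))
    np.savez('pics/'+fn+'.npz',**{k:np.array(v) for k,v in c.items()}); return c
def load(fn): 
    d=np.load('pics/'+fn+'.npz'); return {k:d[k] for k in d.files}
def rot(c):
    r=np.array(c['rotation'],float)
    return r if r.shape==(3,3) else R.from_euler('xyz',r,degrees=True).as_matrix()
def ray(c,u,v):
    f=200/np.tan(np.radians(float(c['fov_y']))/2)
    d=rot(c)@np.array([(u-float(c['cx']))/f,(v-float(c['cy']))/f,1]); return np.array(c['xyz'],float),d/np.linalg.norm(d)
def onz(c,u,v,z):
    o,d=ray(c,u,v); return o+d*(z-o[2])/d[2]
def proj(c,p):
    f=200/np.tan(np.radians(float(c['fov_y']))/2)
    q=rot(c).T@(np.array(p)-c['xyz']); return np.array([c['cx']+f*q[0]/q[2],c['cy']+f*q[1]/q[2]])
def tri(c1,p1,c2,p2):
    o1,d1=ray(c1,*p1);o2,d2=ray(c2,*p2)
    A=np.stack([d1,-d2],1); t=np.linalg.lstsq(A,o2-o1,rcond=None)[0]
    a=o1+t[0]*d1;b=o2+t[1]*d2; return (a+b)/2,np.linalg.norm(a-b)
E
python3 - <<'E'
from h import *
print(sensors.get_state())
for n in ['side','top','wrist']:
    c=snap(n,n+'0'); print(n,c['fov_y'],c['cx'],c['cy'],c['xyz'],c['rotation'])
E
```

```text
pics
{'time_s': 0.0, 'joints': array([-5.99242771e+01,  2.05924072e+01,  6.32146374e-01, -2.17033510e-02,
       -7.01370960e+01, -1.65052055e+01]), 'qd': array([ 0.01207071, -0.03357151,  0.07797065,  0.07768587, -0.04705687,
        0.03157342]), 'joint_torque': array([-9.62744116e-05, -5.82723212e+01,  2.93048126e+01,  6.99700847e+00,
        6.94215763e-03, -1.88081517e-04]), 'tcp_pos': array([ 0.15821841, -0.65566328,  0.22559439]), 'eef_rot': array([  4.67112187,  89.9005276 , 108.23424778]), 'contact_force': array([ 0.65131557,  0.14871339, -0.03826194]), 'moment': array([-0.02551137, -0.00955311, -0.01120291]), 'gripper_width': 0.08733843995031833}
side 56.236932046906816 320.6287712723458 199.2276263596418 [ 0.53153802 -0.68060851  0.65874082] [-128.01662803   -0.59149428   -6.57661964]
top 57.67795676158001 316.53243261773036 200.8605455251159 [0.50184598 0.05698186 1.23092407] [-174.66750021   -1.258941    -90.18843792]
wrist 70.83942373933478 319.34787933558925 200.00558555518043 [ 0.08919696 -0.67228503  0.38409845] [ 1.64996251e+02 -7.04370365e-02  1.03595053e+02]
```

View pics/side0.png

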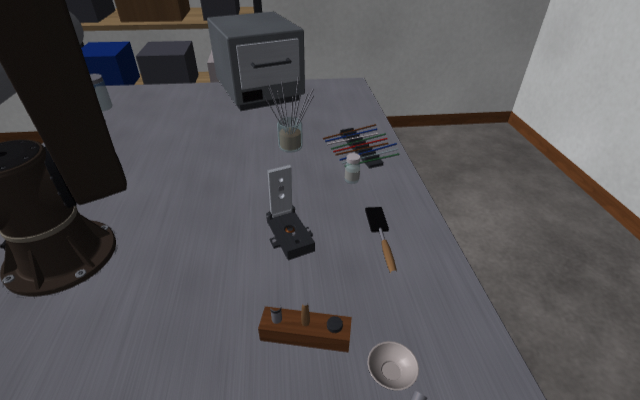

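View pics/top0.png

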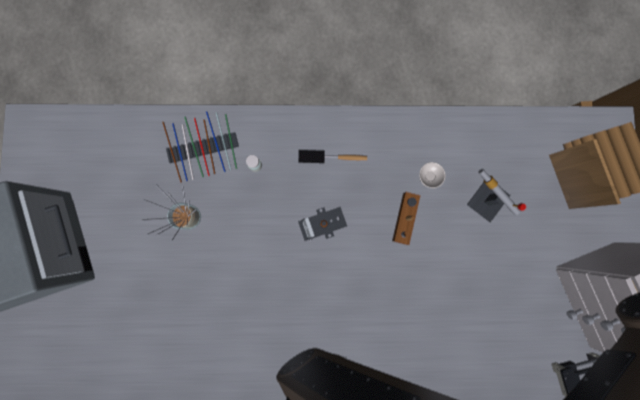

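View pics/wrist0.png

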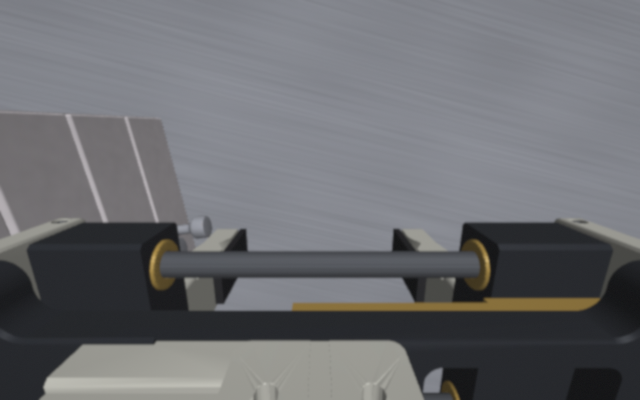

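The side view shows the jig near (290,230) with the lid up at (281,190), and the holder with the pin at (276,314), reamer at (305,314) and punch at (335,324). The top view shows the jig near (322,223) and the holder near (406,218). I'll zoom in.

```bash
python3 - <<'E'
from h import *
a=cv2.imread('pics/side0.png')[155:265,255:325]; b=cv2.imread('pics/top0.png')[195:250,290:355]
a=cv2.resize(a,None,fx=5,fy=5,interpolation=cv2.INTER_CUBIC); b=cv2.resize(b,None,fx=6,fy=6,interpolation=cv2.INTER_CUBIC)
o=np.zeros((550,800,3),np.uint8);o[:550,:350]=a;o[:330,360:750]=b;cv2.imwrite('pics/z1.png',o)
a=cv2.imread('pics/side0.png')[295:355,252:358]; b=cv2.imread('pics/top0.png')[185:250,385:430]
a=cv2.resize(a,None,fx=5,fy=5,interpolation=cv2.INTER_CUBIC); b=cv2.resize(b,None,fx=6,fy=6,interpolation=cv2.INTER_CUBIC)
o=np.zeros((400,800,3),np.uint8);o[:300,:530]=a;o[:390,530:800]=b;cv2.imwrite('pics/z2.png',o)
E
```

```text
(no output)
```

View pics/z1.png

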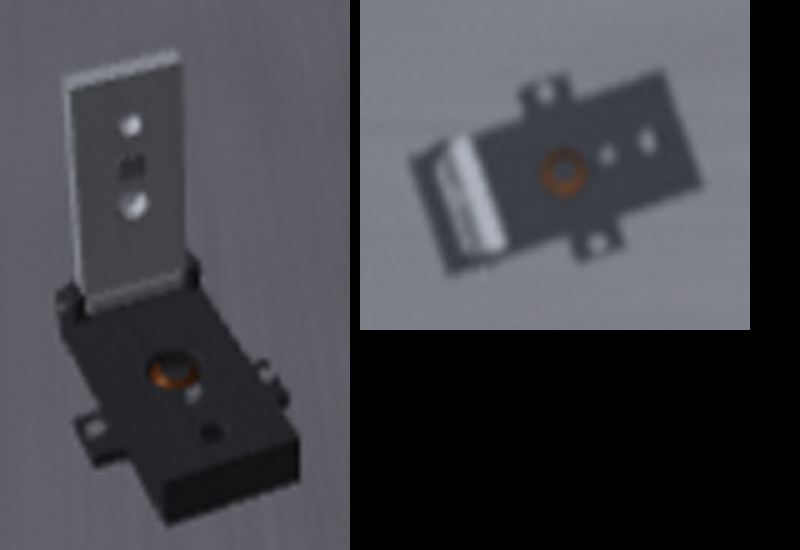

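View pics/z2.png

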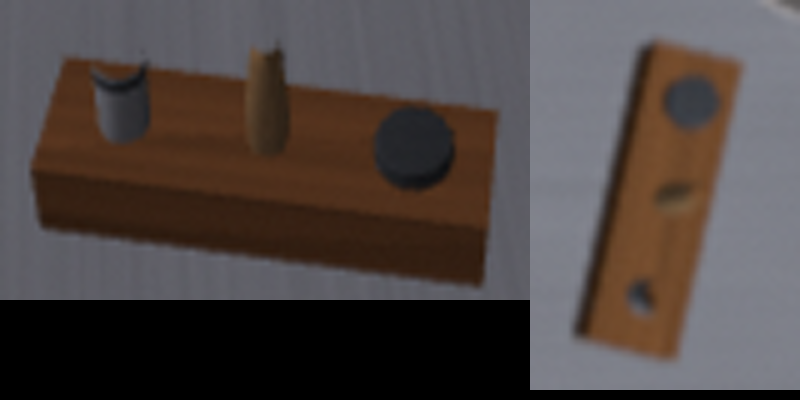

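```bash
python3 - <<'E'
from h import *
s=load('side0');t=load('top0')
T=lambda X,Y:((X-360+.5)/6-.5+290,(Y+.5)/6-.5+195)
S=lambda X,Y:((X+.5)/5-.5+255,(Y+.5)/5-.5+155)
np.set_printoptions(precision=4,suppress=True)
for n,p in dict(rt=(662,72),rb=(703,185),lb=(452,273),lt=(412,160),hole=(648,142),spring=(608,155),bead=(563,171)).items(): print('top',n,onz(t,*T(*p),.03))
for n,p in dict(hole=(211,433),spring=(193,394),bead=(174,368),rc=(298,437),fc=(165,485)).items(): print('side',n,onz(s,*S(*p),.03))
T2=lambda X,Y:((X-530+.5)/6-.5+385,(Y+.5)/6-.5+185)
S2=lambda X,Y:((X+.5)/5-.5+252,(Y+.5)/5-.5+295)
for n,p in dict(a=(655,40),b=(742,63),c=(678,358),d=(592,337)).items(): print('htop',n,onz(t,*T2(*p),.04))
for n,p in dict(a=(66,58),b=(497,110),c=(487,228),d=(35,172)).items(): print('hside',n,onz(s,*S2(*p),.04))
print('pin',tri(t,T2(640,297),s,S2(121,78)))
print('pin top', onz(t,*T2(636,294),.08),onz(s,*S2(118,68),.08), 'shoulder',onz(s,*S2(123,133),.04))
# lid top edge
print('lid edge front', tri(t,T(462,140),s,S(65,78)), tri(t,T(500,250),s,S(182,58)))
print('lid edge L/R at z', [onz(s,*S(65,78),z) for z in (.15,.17,.18)],[onz(s,*S(182,58),z) for z in (.15,.17,.18)])
E
```

```text
top rt [ 0.5947 -0.0474  0.03  ]
top rb [ 0.5322 -0.0695  0.03  ]
top lb [0.4845 0.0688 0.03  ]
top lt [0.5464 0.0908 0.03  ]
top hole [ 0.556  -0.0393  0.03  ]
top spring [ 0.5489 -0.0172  0.03  ]
top bead [0.5401 0.0077 0.03  ]
side hole [ 0.555  -0.0379  0.03  ]
side spring [ 0.548 -0.01   0.03 ]
side bead [0.5397 0.0097 0.03  ]
side rc [ 0.596  -0.0449  0.03  ]
side fc [ 0.5317 -0.0698  0.03  ]
htop a [ 0.6446 -0.2648  0.04  ]
htop b [ 0.6318 -0.3129  0.04  ]
htop c [ 0.4698 -0.2729  0.04  ]
htop d [ 0.4814 -0.226   0.04  ]
hside a [ 0.4805 -0.2225  0.04  ]
hside b [ 0.6446 -0.264   0.04  ]
hside c [ 0.6322 -0.3125  0.04  ]
hside d [ 0.4692 -0.2718  0.04  ]
pin (array([ 0.5029, -0.2479,  0.0592]), np.float64(0.00035266777440340157))
pin top [ 0.5046 -0.2404  0.08  ] [ 0.5027 -0.2585  0.08  ] shoulder [ 0.502  -0.2587  0.04  ]
lid edge front (array([0.5239, 0.0605, 0.1739]), np.float64(0.05366744235654446)) (array([0.5246, 0.0436, 0.1904]), np.float64(0.05403103123436258))
lid edge L/R at z [array([0.4955, 0.0929, 0.15  ]), array([0.497 , 0.0625, 0.17  ]), array([0.4977, 0.0473, 0.18  ])] [array([0.5533, 0.1051, 0.15  ]), array([0.5525, 0.0742, 0.17  ]), array([0.552 , 0.0588, 0.18  ])]
```

```bash
cat >> h.py <<'E'
np.set_printoptions(precision=4,suppress=True)
def tool():
    s=sensors.get_state(); return np.array(s['tcp_pos']),R.from_euler('xyz',s['eef_rot'],degrees=True).as_matrix(),s
def goal(p):
    t,M,s=tool(); print('t',round(s['time_s'],2),'tcp',t,'F',s['contact_force'],'w',round(s['gripper_width'],4)); print('shift cm',M.T@(np.array(p)-t)*100)
    print('jaw az',np.degrees(np.arctan2(M[1,2],M[0,2])),'x axis',M[:,0])
E
python3 - <<'E'
from h import *
t,M,s=tool(); print(M)
goal([0.495,0.135,0.26]); goal([0.503,-.2565,.2])
E
```

```text
[[-0.0004 -0.9721 -0.2345]
 [ 0.0012 -0.2345  0.9721]
 [-1.      0.0001  0.0013]]
t 0.15 tcp [ 0.1582 -0.6558  0.2258] F [-0.5763 -0.2404 -1.0754] w 0.0882
shift cm [ -3.3376 -51.2851  68.9823]
jaw az 103.56411612709617 x axis [-0.0004  0.0012 -1.    ]
t 0.15 tcp [ 0.1582 -0.6558  0.2258] F [-0.5763 -0.2404 -1.0754] w 0.0882
shift cm [  2.615  -42.8816  30.7291]
jaw az 103.56411612709617 x axis [-0.0004  0.0012 -1.    ]
```

```bash
python3 -m handwheel '[-0.5,-4.8,3.4,3, -1,-9.6,6.8,6, -1.5,-14.4,10.3,9, -2,-19.2,13.7,12, -2.5,-24,17.2,15, -3,-28.8,20.6,18, -3.5,-33.6,24.1,21, -4,-38.4,27.5,24, -4.4,-42.9,30.7,27.2, -4.4,-42.9,30.7,27.2]' 4 30
python3 - <<'E'
from h import *
goal([0.503,-.2565,.27]); snap('wrist','w1'); goal([0.495,0.135,0.26])
E
```

```text
time_s: 1.4
tcp_pos: [0.5054, -0.2544, 0.2704]
eef_rot: [-12.8, 90.0, 63.7]
contact_force: [0.9, -0.2, -0.4]
gripper_width: 0.0404
t 1.4 tcp [ 0.5054 -0.2544  0.2704] F [ 0.9108 -0.2039 -0.3985] w 0.0404
shift cm [ 0.0361  0.189  -0.2589]
jaw az 76.56137356605755 x axis [ 0.0001  0.0003 -1.    ]
t 1.45 tcp [ 0.5042 -0.2556  0.2702] F [-0.3276  0.1132  0.1823] w 0.0399
shift cm [ 1.0312  9.9841 37.7701]
jaw az 76.54513780766356 x axis [-0.0006  0.0002 -1.    ]
```

View pics/w1.png

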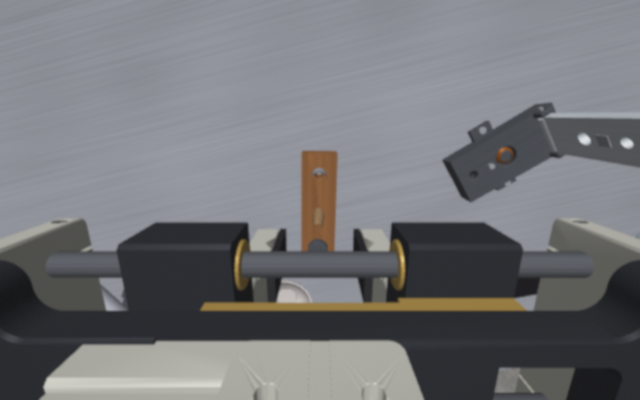

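Wrist view: the pin is at (319,172), the base hole at (474,173), the bead at (506,155), and the lid is upright at the right. I'll cross-check the positions.

```bash
python3 - <<'E'
from h import *
w=load('w1'); print(w['xyz'],w['rotation'])
for n,p,z in [('hole',(474,173),.03),('bead',(506.5,155),.03),('c1',(467,200),.03),('c2',(444,160),.03),('c3',(547,106),.03),('pintop',(319,172),.08)]: print(n,onz(w,*p,z))
for n,p in dict(hole=(.5555,-.0386,.03),pt=(.503,-.2565,.08),tcp=(.5042,-.2556,.2702)).items(): print(n,proj(w,p))
a=cv2.imread('pics/w1.png'); o=np.zeros((560,800,3),np.uint8)
o[:480,:800]=cv2.resize(a[90:210,440:640],None,fx=4,fy=4,interpolation=cv2.INTER_CUBIC); cv2.imwrite('pics/z3.png',o[:480])
o=cv2.resize(a[140:260,290:350],None,fx=5,fy=5,interpolation=cv2.INTER_CUBIC); cv2.imwrite('pics/z4.png',o)
E
```

```text
[ 0.4363 -0.2384  0.4287] [164.9827  -0.0213  76.5976]
hole [ 0.5528 -0.0384  0.03  ]
bead [0.5377 0.0085 0.03  ]
c1 [ 0.5906 -0.0522  0.03  ]
c2 [ 0.5243 -0.078   0.03  ]
c3 [0.4839 0.0658 0.03  ]
pintop [ 0.492 -0.252  0.08 ]
hole [474.0566 174.8586]
pt [317.5418 181.2756]
tcp [317.6177 243.6539]
```

View pics/z3.png

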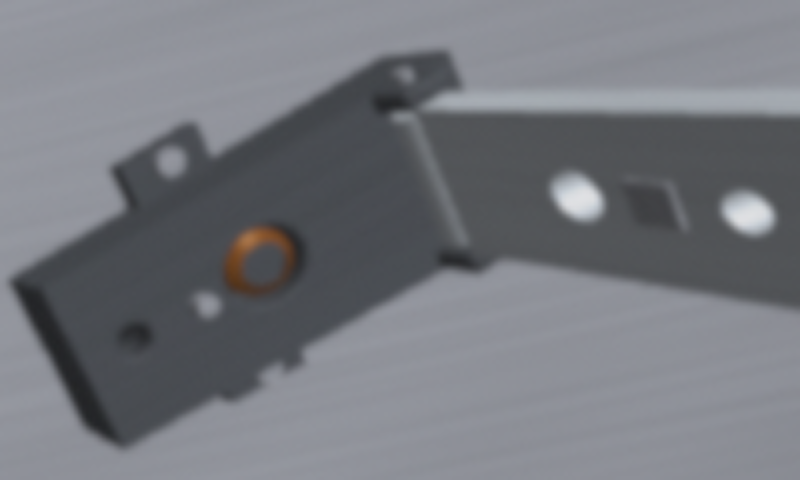

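View pics/z4.png

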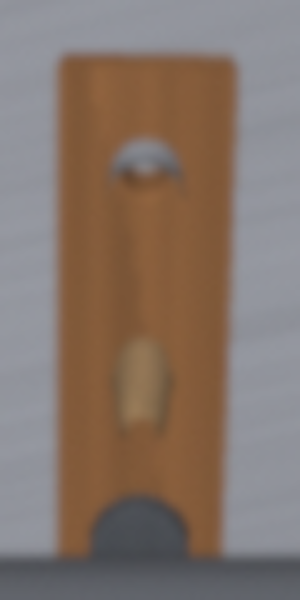

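```bash
python3 -m handwheel '[0.2,1.5,5.7,0, 0.3,3,11.4,0, 0.4,4.5,17.1,0, 0.6,6,22.8,0, 0.7,7.5,28.4,0, 0.9,9,34,0, 1,10,37.8,0, 5,10,37.8,0, 10,10,37.8,0, 13,10,37.8,0]' 0 30
python3 - <<'E'
from h import *
goal([0.5193+.0263,0.0653-.0755,0.14]); snap('side','s2')
a=cv2.imread('pics/s2.png'); cv2.imwrite('pics/z5.png',cv2.resize(a[60:270,180:400],None,fx=2.8,fy=2.8))
E
```

```text
time_s: 2.7
tcp_pos: [0.4941, 0.1322, 0.1383]
eef_rot: [131.3, 89.9, -152.4]
contact_force: [0.2, -0.2, -0.1]
gripper_width: 0.0002
t 2.7 tcp [0.4941 0.1322 0.1383] F [ 0.2164 -0.2162 -0.1197] w 0.0002
shift cm [ -0.1669  -8.3764 -12.6201]
jaw az 76.31626182644544 x axis [-0.0023 -0.0012 -1.    ]
```

View pics/z5.png

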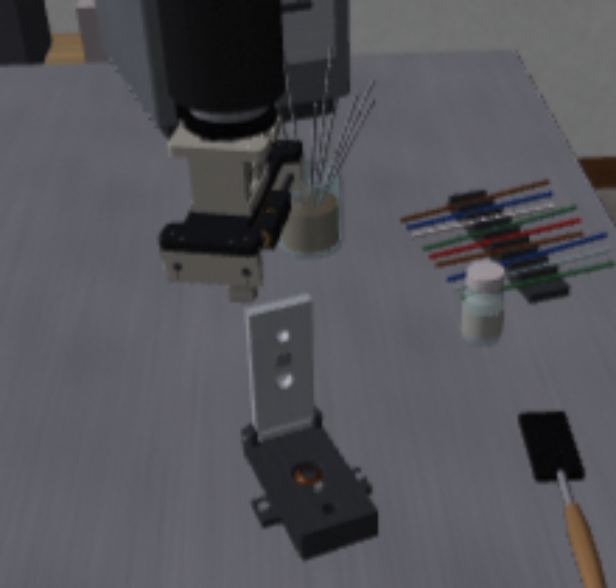

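The gripper sits behind the upright lid at about (200,240) in the crop and is clear of it. Pushing the lid over now.

```bash
python3 -m handwheel '[0,-0.9,-1.3,0, 0,-1.8,-2.6,0, 0,-2.7,-3.9,0, 0,-3.5,-5.2,0, 0,-4.3,-6.5,0, 0,-5.1,-7.7,0, 0,-5.9,-8.9,0, 0,-6.7,-10.1,0, 0,-7.5,-11.3,0, 0,-8.4,-12.6,0]'
python3 - <<'E'
from h import *
goal([0.5193+.0263,0.0653-.0755,0.14]); snap('side','s3')
a=cv2.imread('pics/s3.png'); cv2.imwrite('pics/z6.png',cv2.resize(a[60:270,180:400],None,fx=2.8,fy=2.8))
E
```

```text
time_s: 4.0
tcp_pos: [0.5475, -0.0093, 0.1405]
eef_rot: [127.8, 90.0, -155.8]
contact_force: [-0.1, -0.2, -0.5]
gripper_width: 0.0006
t 4.0 tcp [ 0.5475 -0.0093  0.1405] F [-0.0956 -0.2373 -0.531 ] w 0.0006
shift cm [ 0.053   0.1645 -0.1371]
jaw az 76.381927070074 x axis [-0.0001 -0.     -1.    ]
```

View pics/z6.png

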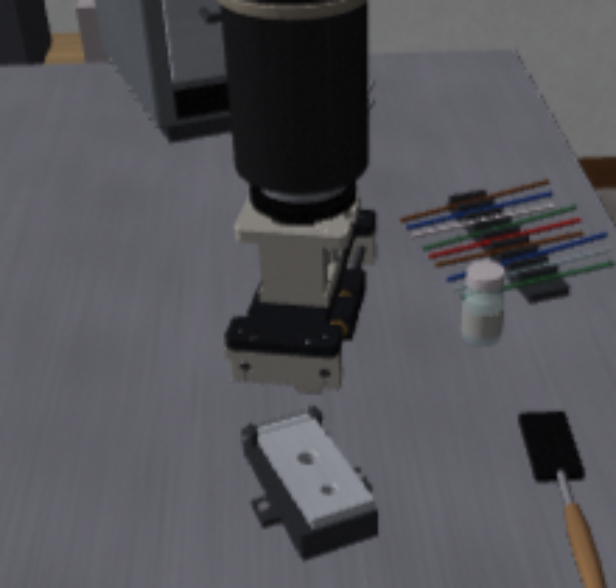

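The lid is down and resting ajar on the base. Next, the pin.

```bash
python3 - <<'E'
from h import *
goal([0.5032,-.2565,.13])
E
```

```text
t 4.05 tcp [ 0.548  -0.0104  0.1405] F [ 0.8906 -0.9018  1.9564] w 0.0003
shift cm [  1.0592  -1.4521 -24.9689]
jaw az 76.36031787321802 x axis [-0.0001 -0.0005 -1.    ]
```

```bash
python3 -m handwheel '[-1,-0.2,-4,0, -1,-0.5,-9,0, -1,-0.8,-14,0, -1,-1.1,-19,0, -0.5,-1.4,-23,0, 0,-1.45,-25,0, 1,-1.45,-25,0, 1.1,-1.45,-25,0, 1.1,-1.45,-25,0, 1.1,-1.45,-25,0]' 5 40
python3 - <<'E'
from h import *
goal([0.5032,-.2565,.048]); w=snap('wrist','w4'); s=snap('side','s4')
a=cv2.imread('pics/w4.png'); b=cv2.imread('pics/s4.png')
cv2.imwrite('pics/z7.png',np.hstack([cv2.resize(a[130:330,240:400],(400,500)),cv2.resize(b[235:365,240:344],(400,500))]))
for p in [(0.5032,-.2565,.08),(0.5032,-.2565,.04)]: print(proj(w,p),proj(s,p))
E
```

```text
time_s: 5.3
tcp_pos: [0.5028, -0.2542, 0.1299]
eef_rot: [-90.6, 90.0, -14.1]
contact_force: [-0.7, 0.6, 0.5]
gripper_width: 0.0501
t 5.3 tcp [ 0.5028 -0.2542  0.1299] F [-0.7129  0.6092  0.4818] w 0.0501
shift cm [ 8.1941 -0.0858 -0.2116]
jaw az 76.43166110406136 x axis [ 0.0006 -0.0002 -1.    ]
[317.0845 219.7562] [275.4647 307.2639]
[317.4179 205.503 ] [276.8142 320.1279]
```

View pics/z7.png

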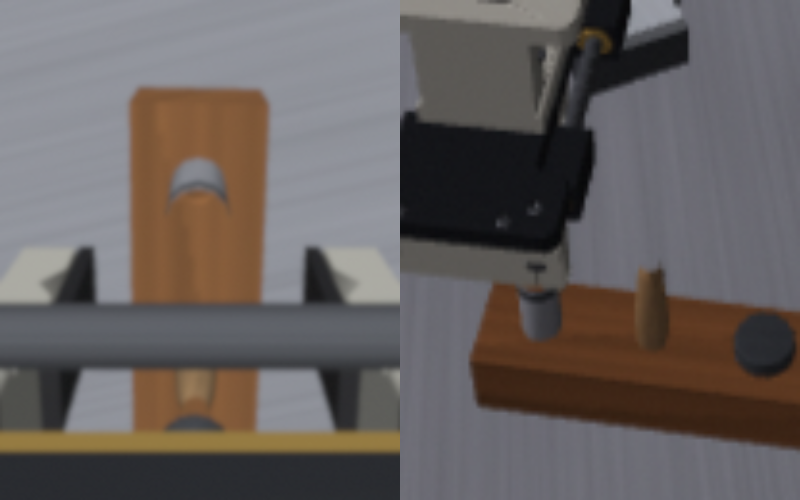

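The wrist view shows the pin at column 319 and the fingers centred at about column 320, so it is centred in the jaws. In the side view the pin stands straight below the fingertips. Descending and gripping.

```bash
python3 -m handwheel '[1,0,0,0, 2.5,0,0,0, 4,0,0,0, 5.5,0,0,0, 6.8,0,0,0, 7.6,0,0,0, 8.1,0,0,0, 8.1,0,0,0, 8.1,0,0,0, 8.1,0,0,0]' 5 50
python3 - <<'E'
from h import *
goal([0.5032,-.2565,.048]); 
E
python3 -m handwheel '[0,0,0,0, 0,0,0,0, 0,0,0,0, 0,0,0,0, 0,0,0,0, 0,0,0,0, 0,0,0,0, 0,0,0,0, 0,0,0,0, 0,0,0,0]' 0.5 60
python3 - <<'E'
from h import *
goal([0.5032,-.2565,.048]); s=snap('side','s5');snap('wrist','w5')
b=cv2.imread('pics/s5.png');a=cv2.imread('pics/w5.png')
cv2.imwrite('pics/z8.png',np.hstack([cv2.resize(a[130:330,240:400],(400,500)),cv2.resize(b[235:365,240:344],(400,500))]))
E
```

```text
time_s: 6.65
tcp_pos: [0.5027, -0.2548, 0.049]
eef_rot: [-85.2, 89.9, -8.9]
contact_force: [0.2, 0.0, -0.8]
gripper_width: 0.0499
t 6.65 tcp [ 0.5027 -0.2548  0.049 ] F [ 0.1934  0.0408 -0.7865] w 0.0499
shift cm [ 0.1041 -0.0906 -0.1487]
jaw az 76.36657079229795 x axis [ 0.0009 -0.0001 -1.    ]
time_s: 7.9
tcp_pos: [0.5024, -0.2547, 0.0486]
eef_rot: [-52.1, 90.0, 24.3]
contact_force: [-0.1, 1.4, 0.9]
gripper_width: 0.019
t 7.9 tcp [ 0.5024 -0.2547  0.0486] F [-0.0701  1.3548  0.9302] w 0.019
shift cm [ 0.0582 -0.1213 -0.1515]
jaw az 76.36891230740885 x axis [ 0.  0. -1.]
```

View pics/z8.png

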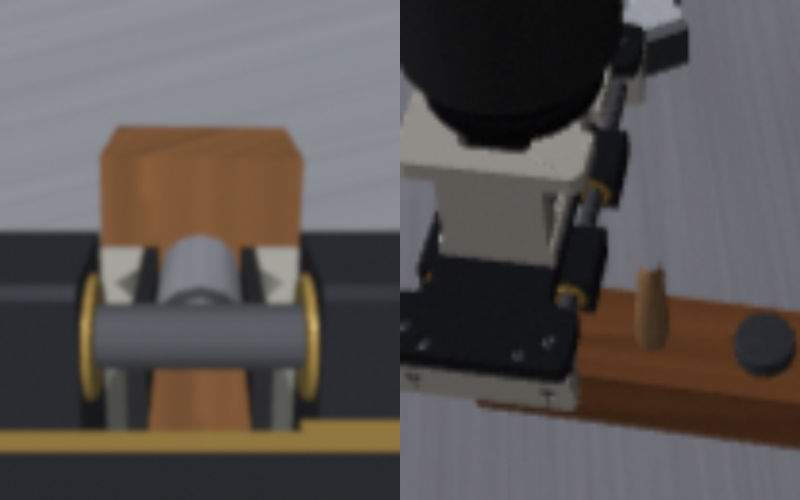

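The pin is gripped, opening 19 mm. Lifting it straight out.

```bash
python3 -m handwheel '[-1,0,0,0, -2,0,0,0, -3,0,0,0, -4,0,0,0, -5,0,0,0, -6.5,0,0,0, -8,0,0,0, -9.5,0,0,0, -10,0,0,0, -10,0,0,0]' 0.5 60
python3 - <<'E'
from h import *
goal([0.5555,-.0386,.15]); s=snap('side','s6');t=snap('top','t6');w=snap('wrist','w6')
def z(f,y0,y1,x0,x1,k): return cv2.resize(cv2.imread('pics/'+f+'.png')[y0:y1,x0:x1],None,fx=k,fy=k,interpolation=cv2.INTER_CUBIC)
o=np.zeros((600,800,3),np.uint8)
o[0:350,0:350]=z('s6',200,270,255,325,5); o[0:330,360:750]=z('t6',195,250,290,355,6); 
o[360:600,0:240]=z('s6',260,340,240,320,3); o[360:600,250:650]=z('w6',140,260,220,420,2)
cv2.imwrite('pics/z9.png',o)
E
```

```text
time_s: 9.25
tcp_pos: [0.5024, -0.2547, 0.1489]
eef_rot: [-70.5, 90.0, 5.8]
contact_force: [0.1, -0.2, -0.9]
gripper_width: 0.0192
t 9.25 tcp [ 0.5024 -0.2547  0.1489] F [ 0.0808 -0.2249 -0.9071] w 0.0192
shift cm [-0.1079 -0.0607 22.2566]
jaw az 76.36090416973771 x axis [ 0.0006  0.0001 -1.    ]
```

View pics/z9.png

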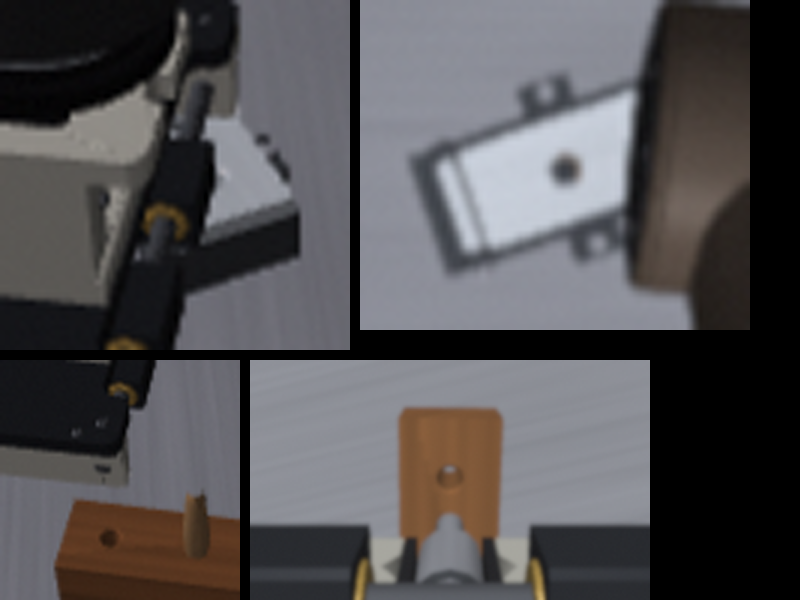

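Pin is out and upright; in the wrist view the empty holder hole lies below it at about (320,199). That gives me a same-camera reference. I'll move over the jig.

```bash
python3 -m handwheel '[0,0,3,0, 0,0,6,0, 0,0,9,0, 0,0,12,0, 0,0,15,0, 0,0,18,0, 0,0,20.5,0, 0,-0.1,22,0, 0,-0.1,22.2,0, 0,-0.1,22.2,0]' 0.5 60
python3 - <<'E'
from h import *
goal([0.5555,-.0386,.15]); s=snap('side','s7');w=snap('wrist','w7')
def z(f,y0,y1,x0,x1,k): return cv2.resize(cv2.imread('pics/'+f+'.png')[y0:y1,x0:x1],None,fx=k,fy=k,interpolation=cv2.INTER_CUBIC)
o=np.zeros((600,800,3),np.uint8)
o[0:300,0:400]=z('w6',175,235,280,360,5); o[300:600,0:400]=z('w7',175,235,280,360,5)
o[:600,410:800]=z('s7',165,265,260,325,6)[:600,:390]
cv2.imwrite('pics/z10.png',o)
E
```

```text
time_s: 10.65
tcp_pos: [0.5554, -0.0396, 0.1483]
eef_rot: [119.4, 90.0, -164.2]
contact_force: [0.7, -1.0, -1.7]
gripper_width: 0.019
t 10.65 tcp [ 0.5554 -0.0396  0.1483] F [ 0.6755 -1.0449 -1.7085] w 0.019
shift cm [-0.1702  0.0116  0.1045]
jaw az 76.36267459945859 x axis [-0.0007 -0.0002 -1.    ]
```

View pics/z10.png

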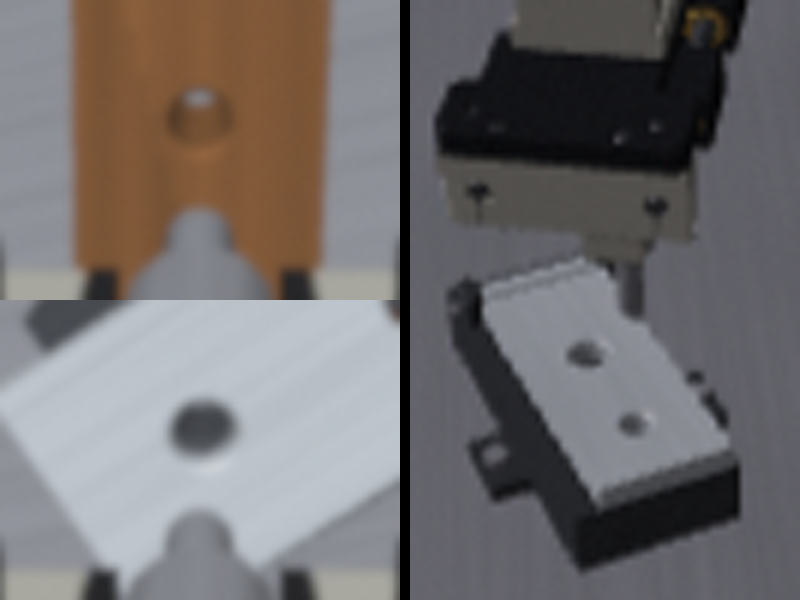

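```bash
python3 - <<'E'
from h import *
w6=load('w6');w7=load('w7')
print(w6['xyz'],w6['rotation']);print(w7['xyz'],w7['rotation'])
h6=onz(w6,319.8,198.2,.04); h7=onz(w7,320.3,200.4,.049)
print(h6,h7,h7-h6)
# relative to camera, in tool axes; same rotation for both to cancel noise
M=R.from_euler('xyz',sensors.get_state()['eef_rot'],degrees=True).as_matrix()
r=rot(w6)
f=200/np.tan(np.radians(float(w6['fov_y']))/2)
def rel(u,v,zc):
    d=r@np.array([(u-float(w6['cx']))/f,(v-float(w6['cy']))/f,1]); return d*(zc/d[2])
c6=.04-(w6['xyz'][2]); c7=.049-w7['xyz'][2]
print('err tool cm', M.T@(rel(320.3,200.4,c7)-rel(319.8,198.2,c6))*100)
s=load('s7'); S=lambda X,Y:((X-410+.5)/6-.5+260,(Y+.5)/6-.5+165)
print('side lid hole',onz(s,*S(632,423),.049),'tip px',S(631,318), 'tip at z=.1057',onz(s,*S(631,316),.1057), 'tcp now .5554 -.0396')
E
```

```text
[ 0.433  -0.2384  0.3065] [165.0339  -0.013   76.3928]
[ 0.4864 -0.0235  0.3068] [165.0117   0.0084  76.3755]
[ 0.5006 -0.2542  0.04  ] [ 0.554 -0.039  0.049] [0.0534 0.2153 0.009 ]
err tool cm [-0.8714  0.0115  0.0457]
side lid hole [ 0.5551 -0.0369  0.049 ] tip px (296.4166666666667, 217.58333333333334) tip at z=.1057 [ 0.5563 -0.0385  0.1057] tcp now .5554 -.0396
```

Both views agree within about 1 mm: shift ~0.06 cm along tool z. Descending to just above the lid hole.

```bash
python3 -m handwheel '[0.5,0,0.06,0, 1.2,0,0.06,0, 2,0,0.06,0, 2.8,0,0.06,0, 3.6,0,0.06,0, 4.3,0,0.06,0, 4.8,0,0.06,0, 5,0,0.06,0, 5,0,0.06,0, 5,0,0.06,0]' 0.5 60
python3 - <<'E'
from h import *
goal([0.5555,-.0386,.0486]); s=snap('side','s8');w=snap('wrist','w8')
def z(f,y0,y1,x0,x1,k): return cv2.resize(cv2.imread('pics/'+f+'.png')[y0:y1,x0:x1],None,fx=k,fy=k,interpolation=cv2.INTER_CUBIC)
o=np.zeros((600,800,3),np.uint8)
o[0:420,0:420]=z('w8',175,235,290,350,7)
o[:600,430:800]=z('s8',200,260,280,317,10)[:600,:370]
cv2.imwrite('pics/z11.png',o)
E
```

```text
time_s: 12.0
tcp_pos: [0.556, -0.0386, 0.0988]
eef_rot: [-61.7, 90.0, 14.7]
contact_force: [-0.3, -0.1, -1.1]
gripper_width: 0.0189
t 12.0 tcp [ 0.556  -0.0386  0.0988] F [-0.2507 -0.1105 -1.1089] w 0.0189
shift cm [ 5.0244  0.0493 -0.0082]
jaw az 76.36715355874477 x axis [ 0.0005  0.0001 -1.    ]
```

View pics/z11.png

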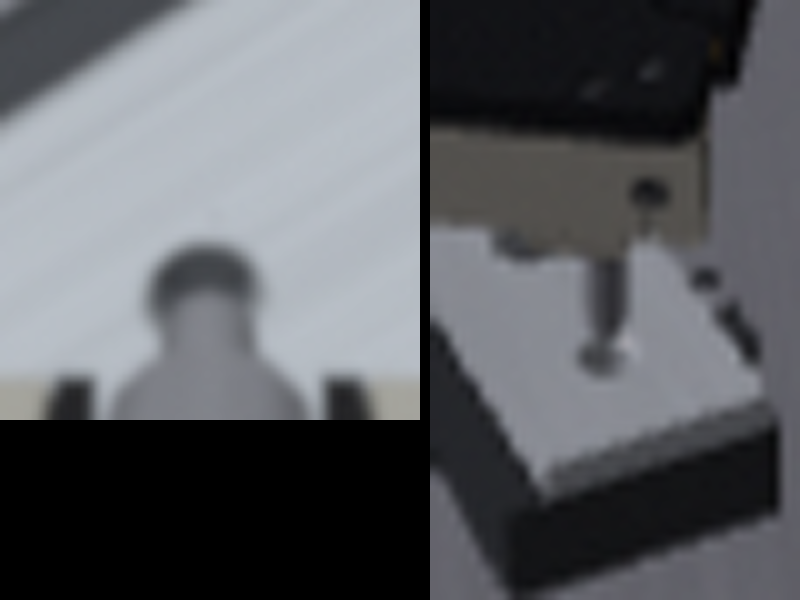

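The tip is right over the hole in both views (wrist column ~320; side pin column ~340 against hole ~340). Inserting gently.

```bash
python3 -m handwheel '[0.3,0,0,0, 0.6,0,0,0, 0.9,0,0,0, 1.2,0,0,0, 1.5,0,0,0, 1.8,0,0,0, 2,0,0,0, 2,0,0,0, 2,0,0,0, 2,0,0,0]' 0.5 60
python3 - <<'E'
from h import *
goal([0.5555,-.0386,.0486])
E
```

```text
time_s: 13.35
tcp_pos: [0.5559, -0.0387, 0.0787]
eef_rot: [-64.8, 90.0, 11.5]
contact_force: [-0.2, 0.0, -1.0]
gripper_width: 0.0188
t 13.35 tcp [ 0.5559 -0.0387  0.0787] F [-0.1979  0.0196 -0.9774] w 0.0188
shift cm [ 3.0086  0.039  -0.0028]
jaw az 76.3670779104923 x axis [ 0.0003  0.0001 -1.    ]
```

```bash
python3 -m handwheel '[0.2,0,0,0, 0.4,0,0,0, 0.6,0,0,0, 0.8,0,0,0, 1,0,0,0, 1.2,0,0,0, 1.4,0,0,0, 1.6,0,0,0, 1.7,0,0,0, 1.7,0,0,0]' 0.5 60
python3 - <<'E'
from h import *
goal([0.5555,-.0386,.0486]);s=snap('side','s9')
def z(f,y0,y1,x0,x1,k): return cv2.resize(cv2.imread('pics/'+f+'.png')[y0:y1,x0:x1],None,fx=k,fy=k,interpolation=cv2.INTER_CUBIC)
cv2.imwrite('pics/z12.png',z('s9',180,265,255,325,7))
E
```

```text
time_s: 14.6
tcp_pos: [0.5557, -0.0387, 0.0615]
eef_rot: [122.7, 90.0, -160.9]
contact_force: [0.3, 0.6, -1.1]
gripper_width: 0.019
t 14.6 tcp [ 0.5557 -0.0387  0.0615] F [ 0.294   0.6217 -1.0513] w 0.019
shift cm [1.2878 0.0264 0.0042]
jaw az 76.36965385891787 x axis [-0.0001 -0.     -1.    ]
```

View pics/z12.png

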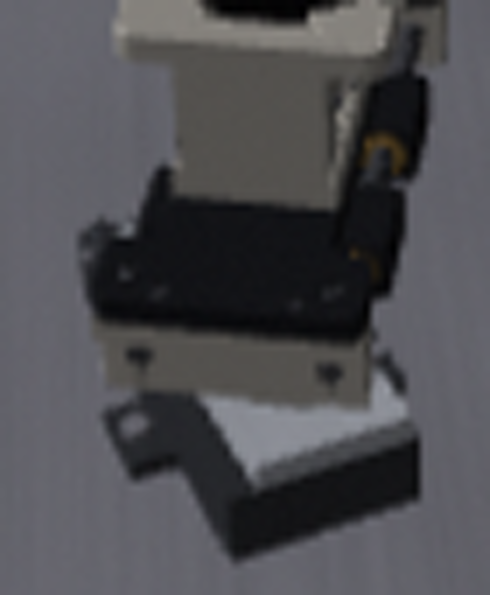

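No side force, and the tip is about 11 mm into the base hole. Continuing to shoulder contact and on towards shut.

```bash
python3 -m handwheel '[0.15,0,0,0, 0.3,0,0,0, 0.4,0,0,0, 0.5,0,0,0, 0.6,0,0,0, 0.7,0,0,0, 0.8,0,0,0, 0.9,0,0,0, 1,0,0,0, 1,0,0,0]' 0.5 60
python3 - <<'E'
from h import *
goal([0.5555,-.0386,.0496])
E
```

```text
time_s: 15.9
tcp_pos: [0.556, -0.0387, 0.0516]
eef_rot: [-70.7, 90.0, 5.7]
contact_force: [0.1, -1.4, 1.9]
gripper_width: 0.0187
t 15.9 tcp [ 0.556  -0.0387  0.0516] F [ 0.0698 -1.352   1.8782] w 0.0187
shift cm [ 0.1974  0.0473 -0.0048]
jaw az 76.36801368296284 x axis [ 0.0003  0.     -1.    ]
```

```bash
python3 -m handwheel '[0.05,0,0,0, 0.1,0,0,0, 0.15,0,0,0, 0.2,0,0,0, 0.22,0,0,0, 0.25,0,0,0, 0.25,0,0,0, 0.25,0,0,0, 0.25,0,0,0, 0.25,0,0,0]' 0.5 60
python3 - <<'E'
from h import *
goal([0.5555,-.0386,.0486]);s=snap('side','s10');snap('wrist','w10')
def z(f,y0,y1,x0,x1,k): return cv2.resize(cv2.imread('pics/'+f+'.png')[y0:y1,x0:x1],None,fx=k,fy=k,interpolation=cv2.INTER_CUBIC)
cv2.imwrite('pics/z13.png',z('s10',180,265,255,325,7))
E
```

```text
time_s: 17.15
tcp_pos: [0.556, -0.0387, 0.0495]
eef_rot: [-83.3, 90.0, -6.9]
contact_force: [-0.1, -2.7, 5.4]
gripper_width: 0.0188
t 17.15 tcp [ 0.556  -0.0387  0.0495] F [-0.0522 -2.6625  5.4415] w 0.0188
shift cm [ 0.0874  0.0507 -0.001 ]
jaw az 76.38091303134935 x axis [ 0.0005 -0.0001 -1.    ]
```

View pics/z13.png

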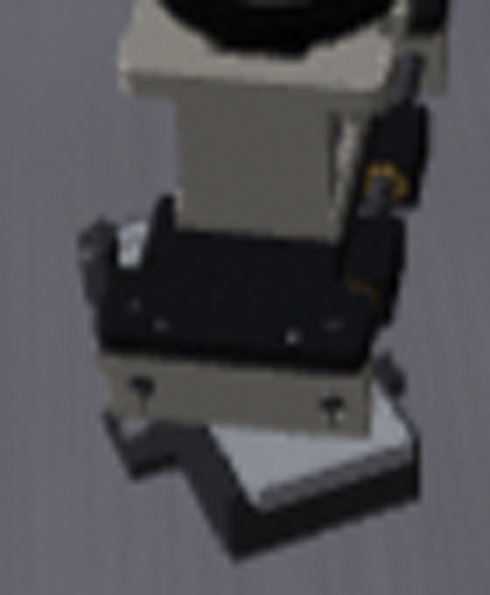

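View pics/w10.png

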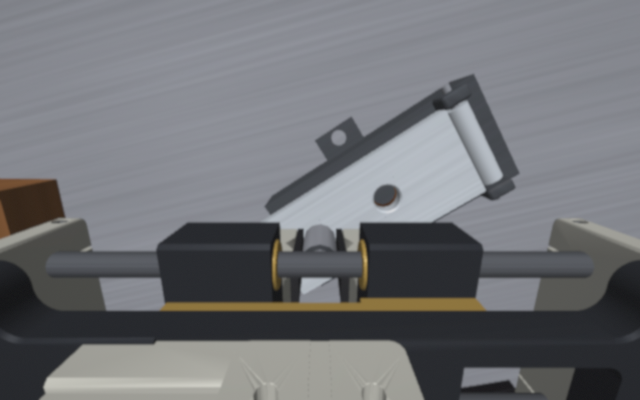

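The spring force is rising (about 6.4 N including the offset), with the lid nearly flat and a slight sideways load of −2.7 N in y. I'll relieve that a little and press to the hard stop.

```bash
python3 -m handwheel '[0.02,0,-0.03,0, 0.04,0,-0.05,0, 0.06,0,-0.05,0, 0.08,0,-0.05,0, 0.1,0,-0.05,0, 0.12,0,-0.05,0, 0.12,0,-0.05,0, 0.12,0,-0.05,0, 0.12,0,-0.05,0, 0.12,0,-0.05,0]' 0.5 60
python3 - <<'E'
from h import *
goal([0.5555,-.0386,.0486])
E
```

```text
time_s: 18.5
tcp_pos: [0.5562, -0.0388, 0.0493]
eef_rot: [-62.9, 89.9, 13.5]
contact_force: [-3.8, -0.1, 16.1]
gripper_width: 0.0191
t 18.5 tcp [ 0.5562 -0.0388  0.0493] F [-3.7995 -0.0741 16.0683] w 0.0191
shift cm [ 0.0686  0.0702 -0.0012]
jaw az 76.40094458977325 x axis [ 0.0015  0.0004 -1.    ]
```

The force jumped to 16 N over 0.2 mm of travel. The shoulder is then at about 40.7 mm, which matches the shut lid's 41 mm. One hold and a visual check.

```bash
python3 -m handwheel '[0,0,0,0, 0,0,0,0, 0,0,0,0, 0,0,0,0, 0,0,0,0, 0,0,0,0, 0,0,0,0, 0,0,0,0, 0,0,0,0, 0,0,0,0]' 0.5 60
python3 - <<'E'
from h import *
goal([0.5555,-.0386,.0486]);snap('side','s11');snap('wrist','w11')
def z(f,y0,y1,x0,x1,k): return cv2.resize(cv2.imread('pics/'+f+'.png')[y0:y1,x0:x1],None,fx=k,fy=k,interpolation=cv2.INTER_CUBIC)
o=np.zeros((600,800,3),np.uint8); o[:525,:294]=z('s11',190,265,283,325,7); o[:600,300:800]=z('w11',130,290,260,393,3.75)[:600,:499][:, :500] if 0 else cv2.resize(cv2.imread('pics/w11.png')[130:290,260:393],(500,600))
cv2.imwrite('pics/z14.png',o); cv2.imwrite('pics/s11b.png',cv2.imread('pics/s11.png'))
E
```

```text
time_s: 19.75
tcp_pos: [0.5561, -0.0388, 0.0493]
eef_rot: [-63.0, 89.9, 13.4]
contact_force: [-4.0, 1.1, 16.7]
gripper_width: 0.0195
t 19.75 tcp [ 0.5561 -0.0388  0.0493] F [-3.9504  1.0518 16.663 ] w 0.0195
shift cm [0.066  0.0658 0.0046]
jaw az 76.398335043011 x axis [ 0.0014  0.0003 -1.    ]
```

View pics/z14.png

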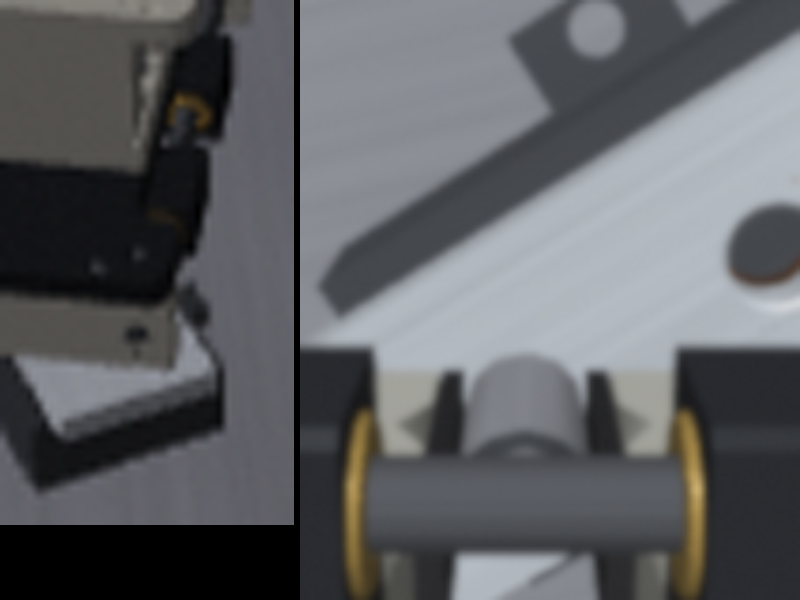

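View pics/s11.png

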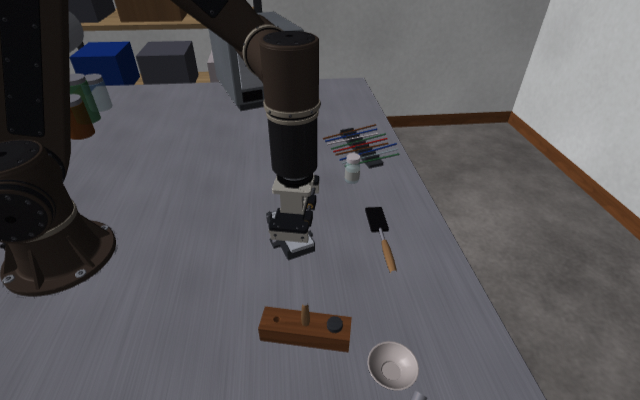

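```bash
python3 - <<'E'
from h import *
s=load('s11'); a=np.radians(109.1);u=np.array([np.cos(a),np.sin(a)]);v=np.array([u[1],-u[0]])
b=np.array([.5555,-.0386])
for z,n in ((.041,'shut'),(.051,'ajar')):
  for k in (.028,-.028):
    print(n,proj(s,[*(b-.03*u+k*v),z]))
for k in (.035,-.035): print('base corner',proj(s,[*(b-.02*u+k*v),.03]))
E
python3 - <<'E'
import cv2,numpy as np
o=[cv2.resize(cv2.imread(f'pics/{f}.png')[225:265,283:323],(390,390),interpolation=cv2.INTER_CUBIC) for f in ('s9','s11')]
cv2.imwrite('pics/z15.png',np.hstack(o))
E
```

```text
shut [312.9702 242.6198]
shut [290.6731 249.9786]
ajar [312.9604 239.5276]
ajar [290.501  246.8689]
base corner [313.8939 242.3573]
base corner [286.4162 251.427 ]
```

View pics/z15.png

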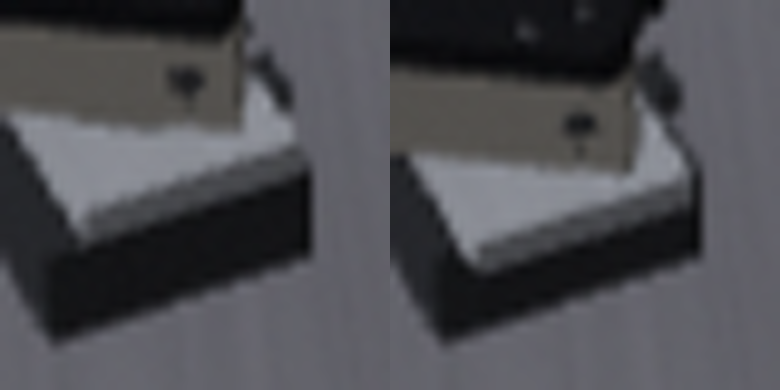

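The lid's free corner dropped about 3.1 px, which is the predicted drop from ajar to fully shut. The force is steady at 16–17 N and the grip holds. Handing in.

```bash
python3 -c "
from h import *
print(workorder.close_job()); goal([.5555,-.0386,.0486])"
```

```text
the job is handed in; nothing more can be done
None
the job is handed in; nothing more can be done
```

I swung the lid over and it fell onto the base. I then took the pin from the holder, put it through the lid hole into the base hole, and pressed until the lid was shut. The job was handed in at about 20 s, with the arm still gripping the pin (60 N) and pressing down.

**Lid shut:**
- In the last side view the lid's free corner had dropped 3.1 px from its ajar position, matching the predicted full closure.
- The upward force rose sharply to 16–17 N at the stop and stayed there through a 1.25 s hold.
- The arm's position puts the shoulder at about 40.7 mm, against the 41 mm expected for the shut lid.

**Bead and bench:** the bead's amber rim was visible through the lid window in the last wrist view. The holder tools, dish, paddle and release jar looked unmoved in the last side view. The glass jar was hidden behind the arm there, so I could not check it at the end.

**Less certain:**
- A sideways load of about 4 N stayed on the pin at the end, so it is probably leaning lightly on the side of a hole. I did not relieve it further.
- The gripper hid the shoulder itself from the cameras, so that contact rests on the height and force readings.
- I tried to read the state after handing in and it was refused, so I have no reading from the final second.

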